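Clear the glass offcuts through the hopper flap

ROBOT

A 7-joint arm with a two-finger parallel gripper is mounted at the origin on a cart in front of the work surface, level with it; the furniture and walls round the work are solid. World frame = base frame: x ahead of the robot, y to its left, z up, the work surface at z = 0. Lengths are in mm, angles in degrees, forces in N, time in s.
With the tool pointing down it reaches from about 425 to 925 mm from the base axis. Payload 6.8 kg.
Tool frame: the origin (TCP) lies between the finger pads; the fingertips stand 17 mm ahead of it and the grasp point (between the pads) lies 2 mm behind it; z points along the fingers, y is the line along which they close (so a half turn about z gives the same grasp; the last joint's range is limited). The gripper opens to 88 mm and grips with 3 to 60 N. Pads are 20 mm wide; open, the fingers measure 115 mm over their backs; the gripper's body (75 mm by 178 mm) begins 61 mm behind the grasp point.
Start: joints at [-82.34, 27.33, 1.283, 89.118, -0.659, 63.558, -4.761], TCP at [161.624, 655.381, 239.664] pointing down, gripper open.
Joint ranges: [-169.35, 169.35], [-19.33, 120.38], [-80.79, 83.38], [13.8, 139.57], [-78.32, 258.32], [9.67, 109.79], [-169.56, 169.56]. Speed limits (degrees/s): [136.94, 136.94, 180, 180, 180, 180, 180].

INTERFACE

Orientations are given as a 3x3 rotation matrix whose columns are the frame's x, y, z axes.
In Python, from bench import ctrl gives the robot as it stands.
- The arm moves only by the tool play_rows, never from a script. Its arguments are lists of equal length, an entry for each row: "claw": the opening, from 0 (shut) to 1 (fully open); "offset": the shift along the world's x, y, z in m, a list of three; "yaw": the turn about the world's z in rad. A call has 1 to 10 rows; each row shifts and turns the commanded pose from where the row before left it; what a row does not reach is not made up. A row lasts 1/12 s, in which the tool goes at most 41.7 mm and 7.16 degrees, less where a joint would pass 70% of its speed; a pose out of reach is approached as far as the arm can. A call with a gripper value outside its range is refused whole. The fingers move at their own pace and stop on an object; "squeeze" is the grip in N (left out, the last holds). Time passes only in rows, so rows that do not move let the fingers close. It gives the time, the measured TCP pose, the force, the opening and the grip force at its end, in the units of the state.
- ctrl.sense(): the state, without advancing time (a new reading comes with each control period).
- ctrl.read_camera(name): name is "side" or "top"; returns a dict with "image" (400x640x3 uint8, red, green, blue), "z_map" (400x640 float32, mm along the optical axis (not along the pixel's ray), 0 where there is no reading), "fx", "fy", "cx", "cy" (pixels), "dist" ([k1, k2, p1, p2, k3] as OpenCV has them; the pictures are not rectified), "position" and "attitude" of the camera in the world. Camera axes: x right, y down, z forward; pixel columns grow to the right and rows downward; lengths in mm; the calibration is good to about 2 mm. A picture is of the moment at which its call begins.
- ctrl.hand_in(): hands the job in; it is judged then, once.
The state is a dict: "clock": time; "joint_positions": joint angles; "joint_vel": joint speeds; "tau": joint torques, N m; "position": TCP position; "ee_rot": TCP orientation; "force": force on the tool from outside, world axes, zero at the start; "moment": the same for the moment, N m; "width": finger opening in mm; "grasp_force": force on a finger pad.
Only numpy, scipy, OpenCV 4.12 (cv2) and the standard library are available. Lean on these libraries where they do the work, as an engineer would, in place of code of your own. Each camera call takes 0.05 s, during which the arm holds its last target. There are 200 camera calls.

TASK

Clear the two glass offcuts (the crooked four-sided strip and the three-sided corner piece) off the cutting deck into the scrap hopper behind it. Their edges are sharp, so do not lift them: with the fingertips push each one flat across the deck, in through the hanging flap and over the edge of the chute behind it so that it slides down inside, then draw the fingers back so that the flap swings shut. Leave the finished six-sided piece and the glass cutter where they lie.

Things in the scene. Friction and masses are not known exactly. Their poses are not given: they have to be found in the camera images.
- station: fixed grey steel cutting station: plywood deck in front, scrap hopper behind. Origin on the table below the flap's middle; +x into the hopper away from the operator, +y left, z up. In its frame, mm: level deck top z 100 from x -190 (open front edge) to x 0; fences 8 high on it at y -180..-172 and 172..180. It stands in varying places, turned up to 0.4 rad
- hatch (a point): middle of the hatch sill, the deck's rear edge, at station (0, 0, 100) mm; axes as the station's. The opening in which the flap hangs is 304 mm wide (y -152..152) and 68 high, between closed cheeks that reach out to y -180 and 180; a hinge lug stands 12 mm out in front of each cheek at y 151..161, z 153..171
- header (a point): middle of the lower edge of the fixed bar above the hatch, at station (0, 0, 168) mm, 6 mm thick and 10 high. Behind it a fixed clear cover closes the hopper at height 182: the hatch is the only way in. To follow a part up to 10 mm in under the raised flap (no more is needed), let the fingers point forward and down, 25 to 40 degrees from vertical
- chute (a point): middle of the chute's top edge, at the hatch sill, station (0, 0, 100) mm. From here a steel chute falls at 40 degrees into the hopper (floor z 12 from x 105 to the back wall at x 210; sides at y -174 and 174). A part tips onto the chute as its centre passes this edge and, pushed 10 to 20 mm farther, slides down by itself. Friction of deck and chute 0.25 to 0.35
- flap (a joint): flap in the hatch: aluminium sheet with a rolled steel hem, 292 mm wide, on a pin along the station's y at x -4, z 162 mm; lower edge 58 mm from the pin, 4 mm above the deck. 0 hangs shut, grows (rad) as the edge swings inward, to 1.4; never outward. Only its weight (0.12 kg) shuts it; less than 1 N at the hem opens it. A 20 mm part slid against it lifts it to 0.75 rad and passes under
- strip_offcut: glass offcut, a crooked four-sided strip of pale grey-green slab glass, 20 mm thick, about 0.18 kg, lying flat on the deck, in front of the hatch. Origin: centre of its underside. Corners in its own x, y (mm): (-40, -22), (41, -23), (35, 24), (-37, 22)
- corner_offcut: glass offcut, a three-sided corner of the same glass, 20 mm thick, about 0.14 kg, lying flat on the deck. Origin: centroid of its underside. Corners in its own x, y (mm): (-40, -25), (43, -23), (-2, 47)
- hexagon: the finished piece, to be left alone: a regular hexagon of the same glass, 20 mm thick, 40 mm from centre to corners, with a thin copper band round its edge, loose on the deck. Origin: centre of its underside. The three glass pieces lie side by side, any in any place and turned anyhow: centres near station y -112, 0, 112, x -130..-90 mm
- glass_cutter: glass cutter, a pale pencil-like tool 151 mm long and 17 mm thick, loose in the tool channel left of the deck (y 180..232, rims 8 high), along the station's x; leave it alone. Origin: centre of its underside

How it is judged:
By the outcome, as a careful person would: the job done as asked, in the order asked, and still so for the second after the job is handed in, with the robot touching nothing.
It also fails if it takes over 54 s, if anything falls off the work surface, if the arm or the gripper's body presses on something with over 40 N, if the wrist force passes 120 N, or if a joint passes its speed limit or range.

## Working session

There is one attempt and no reset: what is moved stays moved. The work goes in short steps, Python scripts to look and compute and a tool call to move; the robot and the scene stay as the last step left them, time stands still between calls to the robot, and variables do not carry over. Pictures are saved under pics/ and viewed, at most 10 in all, crops included, and the job is handed in when it is done.

Besides the shell and the picture viewer there is one more tool, called after "Call:" as name([rows], argument=value, ...), one row to a line, values as JSON. play_rows: Moves the arm, as the interface text tells. Its arguments: {"type":"object","properties":{"claw":{"type":"array","items":{"type":"number"}},"offset":{"type":"array","items":{"type":"array","items":{"type":"number"}}},"yaw":{"type":"array","items":{"type":"number"}},"squeeze":{"type":"number"}},"required":["claw","offset","yaw"]}

```bash
mkdir -p pics; ls; python3 - <<'E'
from bench import ctrl
import cv2,numpy as np,pickle
for n in("top","side"):
    c=ctrl.read_camera(n); pickle.dump(c,open(n+'.pkl','wb'))
    cv2.imwrite(f'pics/{n}0.png',c["image"][:,:,::-1])
    print(n,c["position"],np.round(c["attitude"],3).tolist(),c["fx"],c["cx"],c["cy"],c["dist"])
s=ctrl.sense();print(s["clock"],s["position"],np.round(s["ee_rot"],3).tolist(),s["width"],s["force"])
E
```

```text
pics
top [ 446.12382101  -98.27464154 1025.95731646] [[0.004, -0.994, 0.108], [-1.0, -0.002, 0.013], [-0.012, -0.108, -0.994]] 483.9434623027203 314.7572076516363 192.80155428998103 [-0.12797805  0.          0.          0.          0.        ]
side [486.75225313 665.70283217 551.12312089] [[-0.997, -0.048, 0.06], [-0.076, 0.489, -0.869], [0.013, -0.871, -0.491]] 392.6212519139606 321.19428655384206 203.13645599618047 [-0.0752192  0.         0.         0.         0.       ]
0.1 [161.51728832 654.88494725 238.82253905] [[-0.971, 0.239, -0.0], [0.239, 0.971, -0.002], [-0.0, -0.002, -1.0]] 87.8966168374005 [ 0.39357813 -0.59866472 -0.24303173]
```

View pics/top0.png

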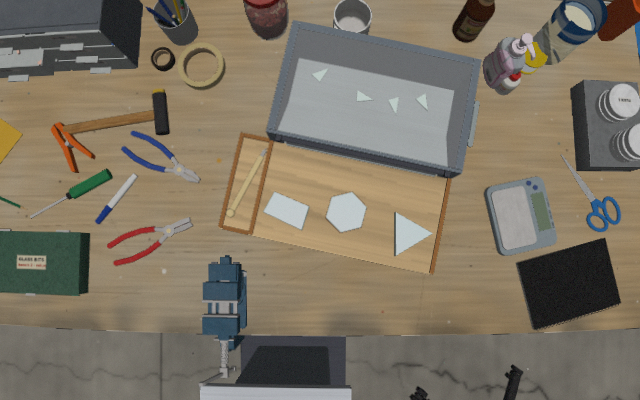

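View pics/side0.png

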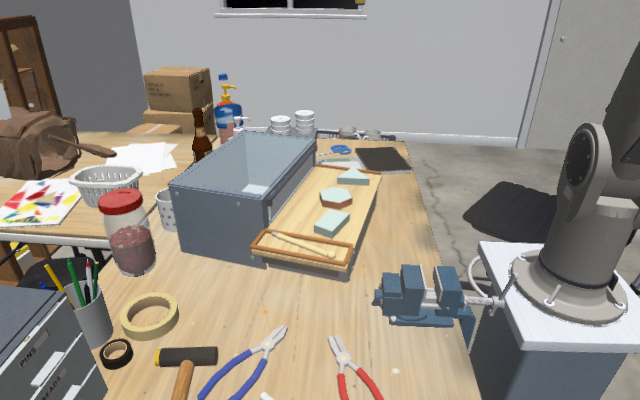

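The top view shows the strip at (286,210), the hexagon at (346,212) and the corner piece at (412,234). The deck's rear edge runs from about (270,140) to (450,178), so the station is turned roughly -12°. The side view shows the same layout, with the cutter in its channel. Next I'll measure.

```bash
cat >h.py <<'E'
import cv2,numpy as np,pickle
def rays(c,uv):
    K=np.array([[c["fx"],0,c["cx"]],[0,c["fy"],c["cy"]],[0,0,1]])
    p=cv2.undistortPoints(np.float64(uv).reshape(-1,1,2),K,np.float64(c["dist"])).reshape(-1,2)
    return np.c_[p,np.ones(len(p))]
def plane(c,uv,z):
    r=rays(c,uv)@np.array(c["attitude"]).T; o=np.array(c["position"])
    return (o+r*((z-o[2])/r[:,2])[:,None])
def cloud(c):
    v,u=np.mgrid[:400,:640]
    r=rays(c,np.c_[u.ravel(),v.ravel()])*c["z_map"].reshape(-1,1)
    return (r@np.array(c["attitude"]).T+c["position"]).reshape(400,640,3)
def glass(c,x0=230,x1=470,y0=130,y1=290):
    "glass top contours in the top image, cast to z=120"
    hsv=cv2.cvtColor(c["image"],cv2.COLOR_RGB2HSV); P=cloud(c)
    m=((hsv[...,1]<45)&(hsv[...,2]>150)&(P[...,2]>90)&(P[...,2]<135)).astype(np.uint8)
    m[:, :x0]=0;m[:,x1:]=0;m[:y0]=0;m[y1:]=0
    out=[]
    for k in cv2.findContours(m,cv2.RETR_EXTERNAL,cv2.CHAIN_APPROX_NONE)[0]:
        if cv2.contourArea(k)>300: out.append(k)
    return out
E
python3 - <<'E'
from h import *
c=pickle.load(open('top.pkl','rb'));P=cloud(c)
z=P[...,2]
sel=(z>94)&(z<112);sel[:130]=0;sel[290:]=0;sel[:,:215]=0;sel[:,470:]=0
m=cv2.morphologyEx(sel.astype(np.uint8),cv2.MORPH_OPEN,np.ones((3,3)))
k=max(cv2.findContours(m,0,1)[0],key=cv2.contourArea)
b=cv2.minAreaRect(np.float32(P[k[:,0,1],k[:,0,0],:2])); print(b,cv2.boxPoints(b).round())
for uv in [(340,235),(270,240),(350,130),(300,25),(360,160),(440,200)]: print(uv,P[uv[1],uv[0]].round())
for k in glass(c):
    ctr=plane(c,k.reshape(-1,2),120)[:,:2]
    a=cv2.approxPolyDP(np.float32(ctr).reshape(-1,1,2),9,True).reshape(-1,2)
    M=cv2.moments(np.float32(ctr).reshape(-1,1,2))
    print(M['m00'],np.array([M['m10'],M['m01']])/M['m00'],a.round().tolist())
im=c["image"][120:290,210:480,::-1]
cv2.imwrite('pics/crop0.png',cv2.resize(im,None,fx=2.9,fy=2.9,interpolation=cv2.INTER_CUBIC))
E
```

```text
((528.6202392578125, -125.9217529296875), (420.3905029296875, 192.96849060058594), 77.73441314697266) [[ 390. -311.]
 [ 578. -352.]
 [ 668.   59.]
 [ 479.  100.]]
(340, 235) [ 466. -135.  100.]
(270, 240) [457.   9.   3.]
(350, 130) [ 651. -150.  182.]
(300, 25) [851. -59. 182.]
(360, 160) [ 609. -173.  110.]
(440, 200) [ 533. -328.  103.]
2684.9606022592634 [ 469.04726352 -261.62619512] [[509.0, -239.0], [429.0, -239.0], [469.0, -307.0]]
3871.761166210985 [ 509.66710066 -144.99283141] [[547.0, -157.0], [537.0, -117.0], [499.0, -108.0], [473.0, -134.0], [484.0, -173.0], [518.0, -183.0]]
3252.5190744472166 [512.84848717 -33.65793833] [[546.0, -10.0], [510.0, 11.0], [477.0, -59.0], [520.0, -74.0]]
```

View pics/crop0.png

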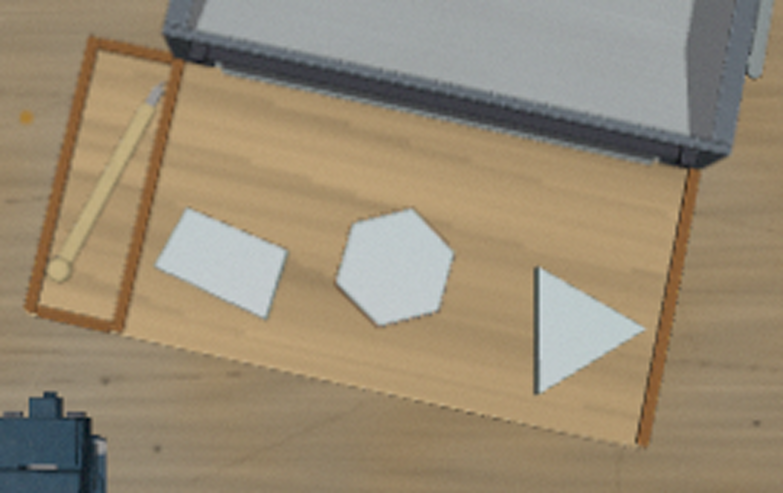

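Station origin is about (616,-171.5), yaw -12.3°. In station coordinates the strip is at (-130,113), the hexagon at (-109,3) and the corner piece at (-124,-119). The strip's near edge already faces 13° toward the middle, so I'll push along its normal. Approaching now.

Call:
play_rows([
  [0.028,-0.028,0],
  [0.028,-0.028,0],
  [0.028,-0.028,0],
  [0.028,-0.028,0],
  [0.028,-0.028,0],
  [0.028,-0.028,0],
  [0.028,-0.028,0],
  [0.028,-0.028,0],
  [0.028,-0.028,0],
  [0.028,-0.028,0],
], claw=[0.5,0.5,0.5,0.5,0.5,0.5,0.5,0.5,0.5,0.5], yaw=[0,0,0,0,0,0,0,0,0,0])

```text
clock: 0.93
position: [442.5, 373.6, 239.5]
ee_rot: [[-0.971, 0.239, -0.0], [0.239, 0.971, -0.0], [0.0, -0.0, -1.0]]
force: [0.8, 1.2, 0.1]
width: 43.6
grasp_force: 0.0
```

Call:
play_rows([
  [0.002,-0.038,0],
  [0.002,-0.038,0],
  [0.002,-0.038,0],
  [0.002,-0.038,0],
  [0.002,-0.038,0],
  [0.002,-0.038,0],
  [0.002,-0.038,0],
  [0.002,-0.038,0],
  [0.002,-0.038,0],
  [0.002,-0.038,0],
], claw=[0.5,0.5,0.5,0.5,0.5,0.5,0.5,0.5,0.5,0.5], yaw=[-0.02,-0.02,-0.02,-0.02,-0.02,-0.02,-0.02,-0.02,-0.02,-0.02])

```text
clock: 1.77
position: [461.1, -6.4, 239.6]
ee_rot: [[-0.904, 0.428, -0.0], [0.428, 0.904, 0.0], [0.0, 0.0, -1.0]]
force: [0.5, 0.0, 0.2]
width: 43.9
grasp_force: 0.0
```

Call:
play_rows([
  [0,0,-0.0227],
  [0,0,-0.0227],
  [0,0,-0.0227],
  [0,0,-0.0227],
  [0,0,-0.0227],
], claw=[0.5,0.5,0.5,0.5,0.5], yaw=[0,0,0,0,0])

```text
clock: 2.18
position: [461.4, -4.7, 125.1]
ee_rot: [[-0.904, 0.428, 0.0], [0.428, 0.904, 0.0], [-0.0, 0.0, -1.0]]
force: [0.3, -0.1, -0.9]
width: 43.9
grasp_force: 0.0
```

Call:
play_rows([
  [0.009,-0.0044,0],
  [0.009,-0.0044,0],
  [0.009,-0.0044,0],
  [0.009,-0.0044,0],
  [0.009,-0.0044,0],
  [0.009,-0.0044,0],
  [0.009,-0.0044,0],
  [0.009,-0.0044,0],
  [0.009,-0.0044,0],
  [0,0,0],
], claw=[0.5,0.5,0.5,0.5,0.5,0.5,0.5,0.5,0.5,0.5], yaw=[0,0,0,0,0,0,0,0,0,0])

```text
clock: 3.02
position: [544.9, -45.4, 126.5]
ee_rot: [[-0.904, 0.428, 0.002], [0.428, 0.904, -0.001], [-0.002, 0.0, -1.0]]
force: [0.1, 0.4, -0.4]
width: 43.7
grasp_force: 0.0
```

```bash
cat >look.py <<'E'
import sys
from bench import ctrl
from h import *
O=np.array([615.9,-171.5]);a=np.radians(-12.27);R=np.array([[np.cos(a),-np.sin(a)],[np.sin(a),np.cos(a)]])
c=ctrl.read_camera("top");s=ctrl.sense()
p=s["position"];print("tcp st",((p[:2]-O)@R).round(1),"z",p[2].round(1),"F",s["force"].round(1),"head",np.degrees(np.arctan2(s["ee_rot"][1][1],s["ee_rot"][0][1])).round(1)-90+12.27,"t",s["clock"])
for k in glass(c):
    q=(plane(c,k.reshape(-1,2),120)[:,:2]-O)@R; q=np.float32(q).reshape(-1,1,2)
    M=cv2.moments(q);print(round(M['m00']),[round(M['m10']/M['m00'],1),round(M['m01']/M['m00'],1)],cv2.approxPolyDP(q,9,True).reshape(-1,2).round().tolist())
if len(sys.argv)>1:
    cv2.imwrite(f'pics/{sys.argv[1]}.png',cv2.resize(c["image"][90:290,210:480,::-1],None,fx=2.9,fy=2.9))
E
python3 look.py p1
```

```text
tcp st [-97.4 108.3] z 126.2 F [ 0.3 -0.6  0.5] head -13.130000000000006 t 3.0667
2701 [-124.2, -119.3] [[-90.0, -89.0], [-169.0, -105.0], [-114.0, -164.0]]
2817 [-111.2, -4.9] [[-71.0, -0.0], [-134.0, 23.0], [-147.0, 4.0], [-133.0, -27.0], [-93.0, -32.0]]
```

View pics/p1.png

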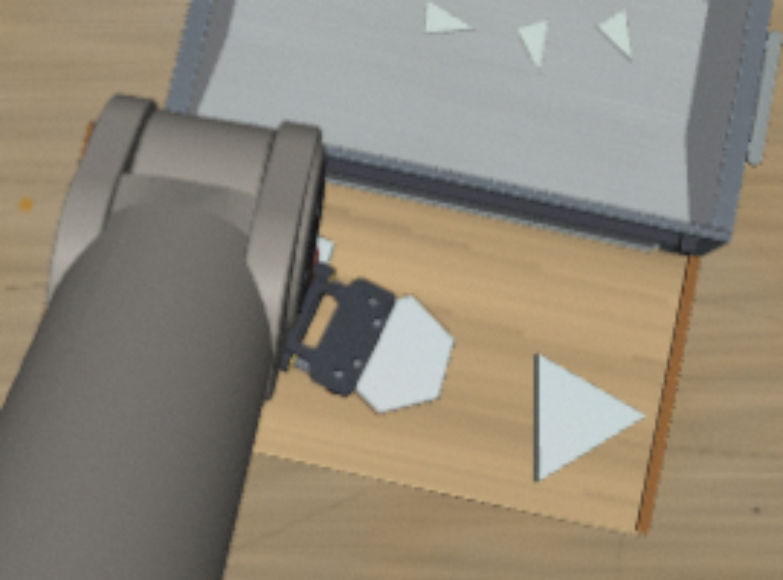

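The strip's front corner shows at crop (325,245), just ahead of the gripper. It is moving as planned and the hexagon is untouched. I'll continue the push and square up to the hatch.

Call:
play_rows([
  [0.009,-0.0044,0],
  [0.009,-0.0044,0],
  [0.009,-0.0044,0],
  [0.009,-0.0044,0],
  [0.0055,-0.0025,0],
  [0.0055,-0.002,0],
  [0.0055,-0.002,0],
  [0.0055,-0.0015,0],
  [0,0,0],
], claw=[0.5,0.5,0.5,0.5,0.5,0.5,0.5,0.5,0.5], yaw=[0,0,0,0,0.057,0.057,0.057,0.057,0])

```text
clock: 3.82
position: [602.1, -70.8, 126.2]
ee_rot: [[-0.977, 0.211, 0.001], [0.211, 0.977, -0.0], [-0.001, -0.0, -1.0]]
force: [0.0, 0.2, 0.8]
width: 44.0
grasp_force: 0.2
```

Call:
play_rows([
  [0.006,-0.0013,0],
  [0.006,-0.0013,0],
  [0.004,-0.0009,0],
  [0,0,0],
], claw=[0.5,0.5,0.5,0.5], yaw=[0,0,0,0])

```text
clock: 4.15
position: [618.1, -73.5, 126.3]
ee_rot: [[-0.977, 0.213, 0.002], [0.213, 0.977, -0.0], [-0.002, -0.0, -1.0]]
force: [0.6, 0.1, 0.8]
width: 43.8
grasp_force: 0.0
```

```bash
python3 look.py p2
```

```text
tcp st [-19.3  96.2] z 126.2 F [-0.1 -0.   0. ] head -0.029999999999997584 t 4.2
2697 [-124.3, -119.4] [[-90.0, -89.0], [-169.0, -105.0], [-114.0, -164.0]]
3905 [-109.5, 3.4] [[-71.0, -0.0], [-95.0, 37.0], [-127.0, 37.0], [-147.0, 6.0], [-130.0, -30.0], [-91.0, -32.0]]
```

View pics/p2.png

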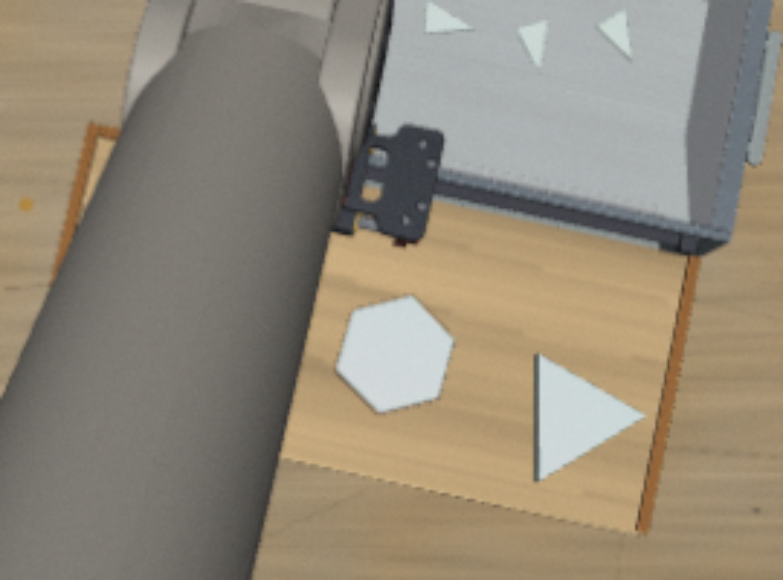

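The strip is out of sight under the wrist, the gripper is at the header and the force is near zero. One more small push, then I'll draw back and look.

Call:
play_rows([
  [0.002,-0.0004,0],
  [0.002,-0.0004,0],
  [0,0,0],
  [0,0,0],
  [0,0,0],
  [0,0,0],
], claw=[0.5,0.5,0.5,0.5,0.5,0.5], yaw=[0,0,0,0,0,0])

```text
clock: 4.7
position: [620.5, -74.1, 126.2]
ee_rot: [[-0.977, 0.212, -0.0], [0.212, 0.977, 0.0], [0.0, 0.0, -1.0]]
force: [-0.5, -0.9, 0.2]
width: 44.1
grasp_force: 0.0
```

Call:
play_rows([
  [-0.01,0.0021,0],
  [-0.02,0.0043,0],
  [-0.03,0.0065,0],
  [-0.01,0.0021,0.03],
  [0,0,0.035],
  [0,-0.025,0.03],
  [-0.005,-0.038,0],
  [-0.005,-0.038,0],
  [-0.005,-0.038,0],
  [-0.005,-0.038,0],
], claw=[0.5,0.5,0.5,0.5,0.5,0.5,0.5,0.5,0.5,0.5], yaw=[0,0,0,0,0,0,0,0,0,0])

```text
clock: 5.53
position: [530.3, -237.6, 221.7]
ee_rot: [[-0.977, 0.212, 0.001], [0.212, 0.977, 0.0], [-0.001, 0.0, -1.0]]
force: [0.9, -1.0, 0.3]
width: 43.7
grasp_force: 0.0
```

```bash
python3 look.py p3
```

```text
tcp st [-70.3 -92.8] z 222.2 F [-0.9 -5.6  0.8] head -0.5299999999999976 t 5.5833
3832 [-109.9, 3.7] [[-71.0, -0.0], [-95.0, 37.0], [-127.0, 37.0], [-147.0, 6.0], [-128.0, -30.0], [-93.0, -32.0]]
```

View pics/p3.png

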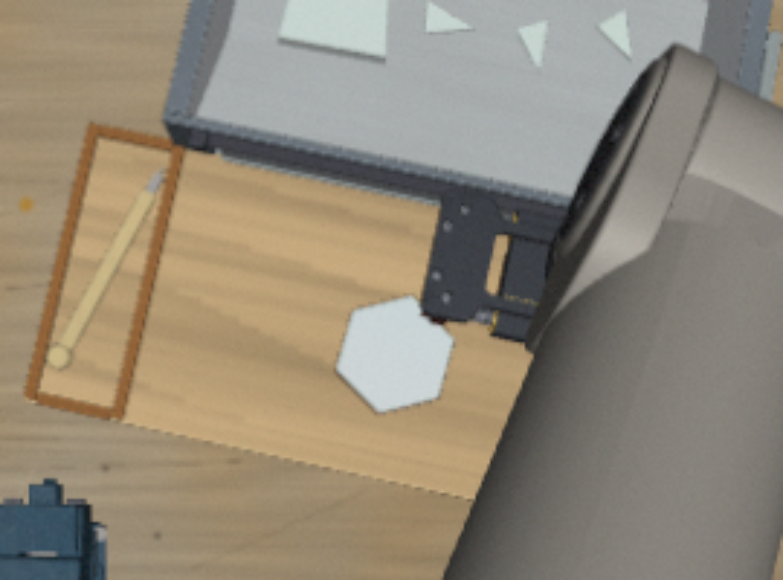

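The strip now lies on the hopper floor (crop 333,25), the flap is shut and the hexagon hasn't moved. Now I'll position behind the corner piece at heading +20°, so the push turns it and carries it toward the middle.

Call:
play_rows([
  [-0.0245,-0.0078,0],
  [-0.0245,-0.0078,0],
  [-0.0245,-0.0078,0],
  [-0.0245,-0.0078,0],
  [-0.0245,-0.0078,0],
  [0,0,-0.023],
  [0,0,-0.023],
  [0,0,-0.023],
  [0,0,-0.023],
  [0,0,0],
], claw=[0.625,0.625,0.625,0.625,0.625,0.625,0.625,0.625,0.625,0.625], yaw=[0.07,0.07,0.07,0.07,0.07,0,0,0,0,0])

```text
clock: 6.42
position: [407.0, -274.4, 126.6]
ee_rot: [[-0.991, -0.136, -0.003], [-0.136, 0.991, 0.001], [0.003, 0.001, -1.0]]
force: [-0.9, 0.5, -0.1]
width: 55.2
grasp_force: 0.0
```

```bash
python3 look.py; python3 -c "
from bench import ctrl
import cv2
c=ctrl.read_camera('side');cv2.imwrite('pics/s1.png',cv2.resize(c['image'][130:280,230:430,::-1],None,fx=3.5,fy=3.5))"
```

```text
tcp st [-182.  -145.1] z 128.2 F [-0.3  0.2  1.1] head 20.069999999999997 t 6.4667
2690 [-124.1, -119.4] [[-90.0, -89.0], [-165.0, -105.0], [-114.0, -164.0]]
3895 [-109.4, 3.4] [[-71.0, -0.0], [-95.0, 37.0], [-127.0, 37.0], [-147.0, 6.0], [-128.0, -30.0], [-93.0, -32.0]]
```

View pics/s1.png

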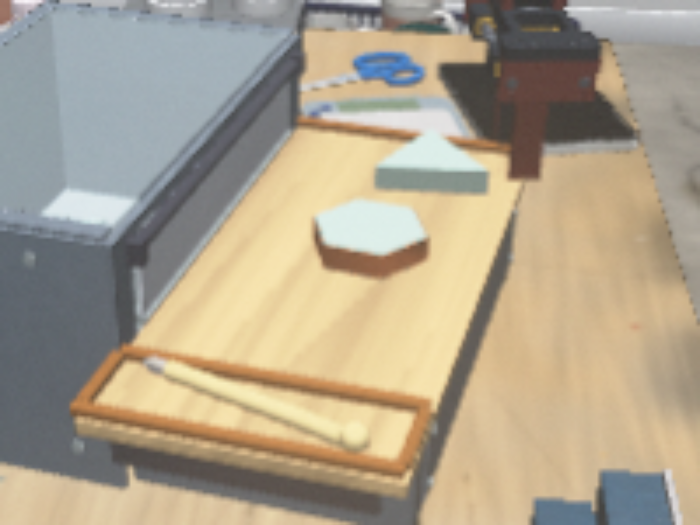

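The side view shows the fingers just behind the corner piece (crop 525,165), the flap shut and the hexagon clear. Starting the push.

Call:
play_rows([
  [0.006,0.0008,0],
  [0.006,0.0008,0],
  [0.006,0.0008,0],
  [0.006,0.0008,0],
  [0.006,0.0008,0],
  [0.006,0.0008,0],
  [0.006,0.0008,0],
  [0.006,0.0008,0],
  [0.006,0.0008,0],
  [0,0,0],
], claw=[0.625,0.625,0.625,0.625,0.625,0.625,0.625,0.625,0.625,0.625], yaw=[0,0,0,0,0,0,0,0,0,0])

```text
clock: 7.35
position: [463.7, -267.6, 129.2]
ee_rot: [[-0.991, -0.137, 0.001], [-0.137, 0.991, -0.0], [-0.001, -0.0, -1.0]]
force: [-0.2, 0.7, 0.3]
width: 54.8
grasp_force: 0.0
```

```bash
cat >side.py <<'E'
import sys
from bench import ctrl
from h import *
O=np.array([615.9,-171.5]);a=np.radians(-12.27);R=np.array([[np.cos(a),-np.sin(a)],[np.sin(a),np.cos(a)]])
c=ctrl.read_camera('side');s=ctrl.sense();P=cloud(c);hsv=cv2.cvtColor(c["image"],cv2.COLOR_RGB2HSV)
print("tcp",((s["position"][:2]-O)@R).round(1),s["position"][2].round(1),s["force"].round(1))
m=((abs(P[...,2]-120)<5)&(hsv[...,1]<60)&(hsv[...,0]>30)&(hsv[...,2]>140)).astype(np.uint8)
for k in cv2.findContours(m,0,1)[0]:
    if cv2.contourArea(k)<60: continue
    q=np.float32((plane(c,k.reshape(-1,2),120)[:,:2]-O)@R).reshape(-1,1,2)
    q=cv2.convexHull(q);M=cv2.moments(q)
    print(round(M['m00']),[round(M['m10']/M['m00']),round(M['m01']/M['m00'])],cv2.approxPolyDP(q,8,True).reshape(-1,2).round().tolist())
if len(sys.argv)>1: cv2.imwrite(f'pics/{sys.argv[1]}.png',cv2.resize(c['image'][130:280,230:430,::-1],None,fx=3.5,fy=3.5))
E
python3 side.py s2; python3 look.py
```

```text
tcp [-129.  -126.6] 129.1 [ 0.2 -0.7  0.1]
3869 [-110, 6] [[-93.0, -27.0], [-74.0, 1.0], [-89.0, 37.0], [-128.0, 39.0], [-148.0, 8.0], [-135.0, -19.0]]
3054 [-97, -110] [[-55.0, -98.0], [-133.0, -81.0], [-106.0, -155.0]]
3582 [230, -497] [[262.0, -517.0], [254.0, -469.0], [239.0, -462.0], [202.0, -474.0], [197.0, -500.0], [217.0, -533.0]]
tcp st [-129.5 -126.8] z 129.1 F [-0.3 -1.3  1.2] head 20.069999999999997 t 7.45
1186 [-82.3, -110.7] [[-53.0, -101.0], [-103.0, -92.0], [-98.0, -123.0], [-82.0, -134.0]]
3895 [-109.5, 3.4] [[-71.0, -0.0], [-89.0, 36.0], [-127.0, 37.0], [-147.0, 6.0], [-128.0, -30.0], [-93.0, -32.0]]
```

View pics/s2.png

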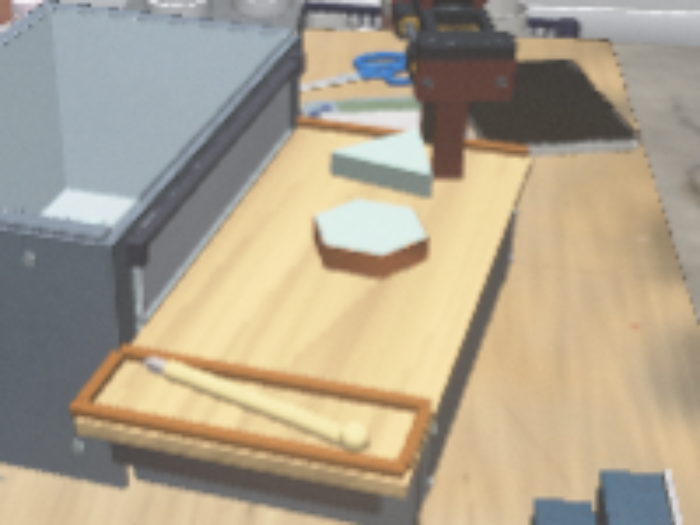

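The corner piece has turned to sit flush on both fingers: side view centroid (-97,-110), apex leading at (-55,-98), hexagon unmoved. I'll continue at heading 28° toward the middle.

Call:
play_rows([
  [0.0073,0.0016,0],
  [0.0073,0.0018,0],
  [0.0073,0.002,0],
  [0.0073,0.0021,-0.001],
  [0.0073,0.0021,-0.001],
  [0.0073,0.0021,-0.001],
  [0.0073,0.0021,0],
  [0.0073,0.0021,0],
  [0.0073,0.0021,0],
  [0,0,0],
], claw=[0.625,0.625,0.625,0.625,0.625,0.625,0.625,0.625,0.625,0.625], yaw=[0.047,0.047,0.047,0,0,0,0,0,0,0])

```text
clock: 8.28
position: [529.8, -248.9, 126.1]
ee_rot: [[-0.961, -0.275, 0.001], [-0.275, 0.961, 0.0], [-0.001, -0.0, -1.0]]
force: [-0.0, -0.1, -0.3]
width: 54.8
grasp_force: 0.0
```

```bash
python3 side.py s3; python3 look.py
```

```text
tcp [-68.5 -94.5] 126.1 [-0.6 -0.8  0.6]
3869 [-110, 6] [[-93.0, -27.0], [-74.0, 1.0], [-89.0, 37.0], [-128.0, 39.0], [-148.0, 8.0], [-135.0, -19.0]]
3520 [-38, -72] [[-38.0, -119.0], [1.0, -55.0], [-73.0, -43.0]]
3848 [229, -495] [[262.0, -517.0], [254.0, -469.0], [224.0, -454.0], [198.0, -475.0], [197.0, -500.0], [217.0, -533.0]]
tcp st [-69.  -95.1] z 126.1 F [-0.4 -0.1  0.1] head 28.170000000000005 t 8.3833
3700 [-110.2, 4.9] [[-71.0, -0.0], [-95.0, 37.0], [-127.0, 37.0], [-147.0, 6.0], [-128.0, -30.0]]
```

View pics/s3.png

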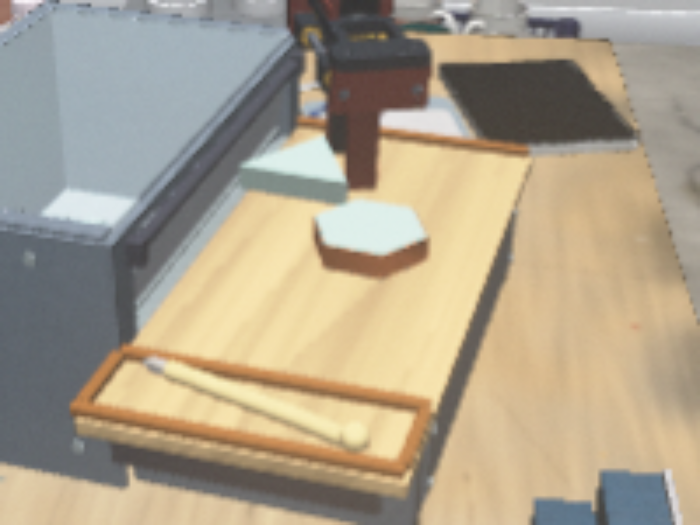

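The corner piece's apex is at the flap (side crop 245,175) and it is flush on the fingers. Now I'll square up and push over the edge.

Call:
play_rows([
  [0.0044,-0.0005,0],
  [0.0044,-0.0005,0],
  [0.0044,-0.0005,0],
  [0.0044,-0.0005,0],
  [0.0044,-0.0005,0],
  [0.0044,-0.0005,0],
  [0.0044,-0.0005,0],
  [0.0044,-0.0005,0],
  [0.0044,-0.0005,0],
  [0,0,0],
], claw=[0.625,0.625,0.625,0.625,0.625,0.625,0.625,0.625,0.625,0.625], yaw=[-0.054,-0.054,-0.054,-0.054,-0.054,-0.054,-0.054,-0.054,-0.057,0])

```text
clock: 9.22
position: [566.6, -254.2, 125.5]
ee_rot: [[-0.977, 0.212, -0.002], [0.212, 0.977, 0.0], [0.002, -0.0, -1.0]]
force: [-1.3, 0.0, -1.3]
width: 55.0
grasp_force: 0.7
```

Call:
play_rows([
  [0.005,-0.0011,0],
  [0.005,-0.0011,0],
  [0.003,-0.0007,0],
  [0,0,0],
  [0,0,0],
  [0,0,0],
  [0,0,0],
  [0,0,0],
], claw=[0.625,0.625,0.625,0.625,0.625,0.625,0.625,0.625], yaw=[0,0,0,0,0,0,0,0])

```text
clock: 9.88
position: [570.5, -256.1, 123.8]
ee_rot: [[-0.978, 0.209, -0.019], [0.209, 0.978, 0.007], [0.02, 0.002, -1.0]]
force: [-23.1, 6.2, 10.6]
width: 55.4
grasp_force: 10.9
```

```bash
python3 side.py s4; python3 look.py p4
```

```text
tcp [-26.4 -92.3] 123.8 [-23.3   6.1  10.4]
3869 [-110, 6] [[-93.0, -27.0], [-74.0, 1.0], [-89.0, 37.0], [-128.0, 39.0], [-148.0, 8.0], [-135.0, -19.0]]
1833 [2, -65] [[17.0, -108.0], [16.0, -44.0], [-26.0, -40.0]]
3623 [230, -497] [[262.0, -517.0], [254.0, -469.0], [239.0, -462.0], [195.0, -476.0], [217.0, -533.0]]
tcp st [-26.3 -92.3] z 123.9 F [-23.9   5.7  10.1] head 0.17000000000000526 t 9.9833
3904 [-109.4, 3.4] [[-71.0, -0.0], [-95.0, 37.0], [-127.0, 37.0], [-147.0, 6.0], [-128.0, -30.0], [-93.0, -32.0]]
```

View pics/s4.png

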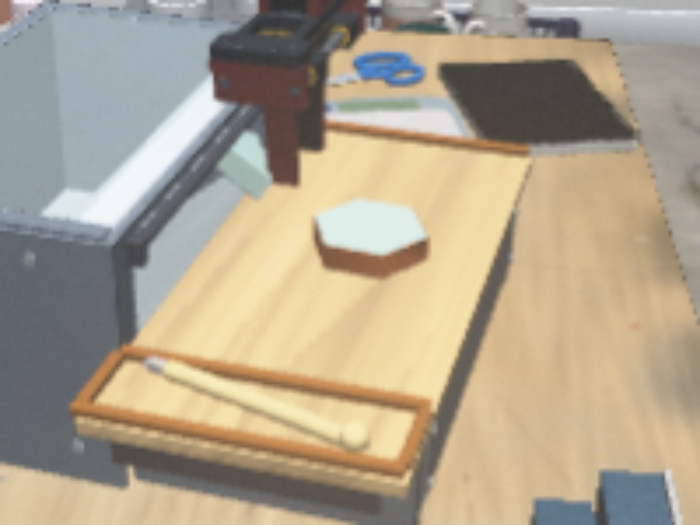

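The push stopped at 23 N with the piece tipped on the sill (side crop 245,165), so it is catching. I'll back off and measure before pushing again.

Call:
play_rows([
  [-0.01,0.0021,0],
  [-0.01,0.0021,0],
  [-0.015,0.0033,0],
  [-0.015,0.0033,0],
  [-0.01,0.0021,0],
  [0,0,0],
  [0,0,0],
], claw=[0.625,0.625,0.625,0.625,0.625,0.625,0.625], yaw=[0,0,0,0,0,0,0])

```text
clock: 10.57
position: [520.9, -244.6, 126.7]
ee_rot: [[-0.978, 0.21, 0.002], [0.21, 0.978, -0.0], [-0.002, 0.0, -1.0]]
force: [-0.2, -0.2, -0.4]
width: 55.3
grasp_force: 0.0
```

```bash
python3 side.py; cat >pts.py <<'E'
from bench import ctrl
from h import *
O=np.array([615.9,-171.5]);a=np.radians(-12.27);R=np.array([[np.cos(a),-np.sin(a)],[np.sin(a),np.cos(a)]])
for n in("side","top"):
    c=ctrl.read_camera(n);P=cloud(c).reshape(-1,3);hsv=cv2.cvtColor(c["image"],cv2.COLOR_RGB2HSV).reshape(-1,3).astype(int)
    S=np.c_[(P[:,:2]-O)@R,P[:,2]]
    rgb=c["image"].reshape(-1,3).astype(int)
    g=(hsv[:,0]>55)&(hsv[:,0]<100)&(hsv[:,1]>8)&(hsv[:,1]<60)&(S[:,0]>-70)&(S[:,0]<215)&(abs(S[:,1])<174)&(S[:,2]>5)&(S[:,2]<180)&(rgb[:,1]>120)
    lab=np.zeros(400*640,np.uint8);lab[g]=1
    n_,L,st,_=cv2.connectedComponentsWithStats(lab.reshape(400,640))
    for i in range(1,n_):
        if st[i,4]<40: continue
        q=S[L.ravel()==i]; print(n,st[i].tolist(),"min",q.min(0).round(),"max",q.max(0).round(),"med",np.median(q,0).round())
E
python3 pts.py; python3 look.py
```

```text
tcp [-76.8 -91.5] 126.7 [-0.   0.3  0.8]
3869 [-110, 6] [[-93.0, -27.0], [-74.0, 1.0], [-89.0, 37.0], [-128.0, 39.0], [-148.0, 8.0], [-135.0, -19.0]]
3540 [230, -497] [[262.0, -517.0], [254.0, -469.0], [219.0, -468.0], [196.0, -488.0], [217.0, -533.0]]
side [294, 168, 19, 12, 139] min [ -31. -174.   86.] max [ 40.  11. 162.] med [-10. -58. 128.]
side [268, 179, 35, 45, 488] min [ -15. -174.   16.] max [ 97. 160. 161.] med [ 35. -33.  68.]
top [299, 144, 31, 8, 40] min [-1. 59. 95.] max [  3. 119. 103.] med [ 1. 88. 99.]
top [361, 158, 44, 21, 213] min [-30. -87.  96.] max [  2.  -5. 140.] med [-12. -65. 128.]
tcp st [-76.8 -91.4] z 126.3 F [ 0.8 -0.3  0.9] head 0.17000000000000526 t 10.7667
3507 [-111.2, 5.9] [[-71.0, -0.0], [-95.0, 37.0], [-127.0, 37.0], [-147.0, 6.0], [-128.0, -30.0], [-103.0, -30.0], [-102.0, -11.0]]
```

Call:
play_rows([
  [-0.02,0.0,0],
  [-0.025,0.0,0],
  [-0.025,0.0,0],
  [-0.025,0.0,0],
  [-0.01,0.0,0],
], claw=[0.625,0.625,0.625,0.625,0.625], yaw=[0,0,0,0,0])

```text
clock: 11.18
position: [412.5, -244.6, 125.9]
ee_rot: [[-0.977, 0.212, -0.002], [0.212, 0.977, 0.001], [0.002, 0.0, -1.0]]
force: [0.2, -0.6, -0.2]
width: 54.7
grasp_force: 0.0
```

```bash
python3 pts.py; cat >>pts.py <<'E'
# final loop state is 'top': fit plane to glass cluster around x -40..5
    if n=="top":
        for i in range(1,n_):
            q=S[L.ravel()==i]
            if len(q)<100 or q[:,0].mean()>20: continue
            t=np.linalg.lstsq(np.c_[q[:,:2],np.ones(len(q))],q[:,2],rcond=None)[0]
            r=q[:,2]-np.c_[q[:,:2],np.ones(len(q))]@t; q=q[abs(r)<8]
            t=np.linalg.lstsq(np.c_[q[:,:2],np.ones(len(q))],q[:,2],rcond=None)[0]
            print("plane",t.round(3)); h=cv2.convexHull(np.float32(q[:,:2])); print(cv2.approxPolyDP(h,4,True).reshape(-1,2).round().tolist())
            for y in range(-110,0,8):
                k=abs(q[:,1]-y)<4
                if k.any(): print(y,"x",q[k,0].min().round(),q[k,0].max().round(),"z",q[k,2].max().round(),q[k,2].min().round())
E
python3 pts.py|grep -v "^side"
```

```text
side [296, 166, 19, 10, 128] min [ -32. -158.  101.] max [  9.  -3. 163.] med [-11. -68. 133.]
side [268, 180, 35, 44, 466] min [ -15. -170.   15.] max [ 97. 159. 162.] med [ 34. -25.  69.]
top [303, 145, 39, 10, 49] min [-1. 35. 97.] max [  2. 111. 104.] med [ 0. 73. 99.]
top [392, 164, 23, 17, 195] min [ -32. -109.   98.] max [  2. -62. 143.] med [-15. -77. 133.]
top [298, 144, 64, 15, 76] min [-1. -5. 95.] max [  2. 121. 103.] med [ 1. 62. 99.]
top [383, 162, 31, 19, 205] min [ -32. -108.   97.] max [  2. -48. 142.] med [-15. -76. 132.]
plane [-1.45000e-01  2.70000e-02  1.31566e+02]
[[-4.0, -93.0], [-9.0, -63.0], [-32.0, -76.0], [-25.0, -87.0]]
-94 x -13.0 -4.0 z 126.0 120.0
-86 x -30.0 -4.0 z 139.0 126.0
-78 x -32.0 -11.0 z 138.0 128.0
-70 x -28.0 -7.0 z 136.0 126.0
-62 x -15.0 -6.0 z 133.0 126.0
```

```bash
python3 - <<'E'
from bench import ctrl
from h import *
O=np.array([615.9,-171.5]);a=np.radians(-12.27);R=np.array([[np.cos(a),-np.sin(a)],[np.sin(a),np.cos(a)]])
for n in("top","side"):
    c=ctrl.read_camera(n);P=cloud(c).reshape(-1,3);S=np.c_[(P[:,:2]-O)@R,P[:,2]]
    print(n,"cols y",list(range(-150,10,8)))
    for x in range(20,-64,-5):
        row=[]
        for y in range(-150,10,8):
            k=(abs(S[:,0]-x)<=2.5)&(abs(S[:,1]-y)<=4)&(S[:,2]>60)&(S[:,2]<176)
            row.append("%4d"%np.median(S[k,2]) if k.any() else "   .")
        print("%4d"%x,"".join(row))
    # is the flap raised across?
    if n=="side":
        k=(abs(S[:,1]-60)<60)&(S[:,2]>103)&(S[:,2]<150)&(S[:,0]>-12)&(S[:,0]<60);print("flap pts",k.sum(),np.c_[S[k,0],S[k,2]][::max(1,k.sum()//12)].round().tolist())
E
```

```text
top cols y [-150, -142, -134, -126, -118, -110, -102, -94, -86, -78, -70, -62, -54, -46, -38, -30, -22, -14, -6, 2]
  20    .   .   .   .   .   .   .   .   .   .   .   .   .   .   .   .   .   .   .   .
  15    .   .   .   .   .   .   .   .   .   .   .   .   .   .   .   .   .   .   .   .
  10    .   .   .   .   .   .   .   .   .   .   .   .   .   .   .   .   .   .   .   .
   5   97  98  97  95  97  98  96   .   . 175 174  98 136  97  97  98  98  96  97  97
   0  101 101  99 101 101 101 101 168 170 170 172 102 100  99 101 100 100 100 101 100
  -5  166 164 164 165 164 134 165 166 166 165 165 133 161 165 164 166 163 165 165 165
 -10  102 101 101 102 101 100 102 125 132 138 135 130 102 100 102 101 101 102 102 102
 -15  100 100 101 100 100 100 102 101 133 137 132 102 100  99 100 100 100 100 100 101
 -20  100 100 101 101 100 100 100 100 133 136 128 101 100 100  99 100 100  99 101 100
 -25  100 101  98 100 100 101  99  99 136 133 127 100 101 100  99 101 100 101 101 100
 -30  100 101 100 100 100 100 100 100 101 128 112 100 101 100 100 100 100 101 101 100
 -35   99 101 100 101 101 101 100 100 
[... 1370 characters left out ...]
-25  100  99  98 100  99  99 100  98  99 131 124 100  99  98  98  98  99  99  99  98
 -30   99  99  99  99  98  99  99  99 100 129 124  98  99  98  99  99  99 100  99 100
 -35   99  99  99  98 100  99  98  98 100  99 112 100  99  99  99  99 100  99  99  99
 -40   99  99  98  99 100  99  99  98  99 100  99  99  99  99  99  99  99  99  98  99
 -45  100  98  98  99  99  99  98  99  99  99  99  98 100  98  99  99  99  98  99  99
 -50   99  99  99  99 100  99  99  98  98  99  99  97  99  99  98  98  99  99  98  99
 -55   99  99  99  98  98  98  98 100  99  98  98  98  98  99  99  98  98  99 100  99
 -60   99 100  99  99  99  99  97  99  99  99  99  99  98 100  99  98  99  99  98  99
flap pts 0 []
```

```bash
python3 - <<'E'
from bench import ctrl
from h import *
O=np.array([615.9,-171.5]);a=np.radians(-12.27);R=np.array([[np.cos(a),-np.sin(a)],[np.sin(a),np.cos(a)]])
A=[]
for n in("top","side"):
    c=ctrl.read_camera(n);P=cloud(c).reshape(-1,3);S=np.c_[(P[:,:2]-O)@R,P[:,2]]
    ch=100-np.maximum(S[:,0],0)*.839
    k=(S[:,0]>-45)&(S[:,0]<70)&(S[:,1]>-135)&(S[:,1]<-20)&(S[:,2]>ch+6)&(S[:,2]<150)
    k&=~((S[:,0]>-12)&(S[:,0]<0)&(S[:,2]>145))
    q=S[k];rgb=c["image"].reshape(-1,3)[k];print(n,len(q));A.append(np.c_[q,np.full(len(q),n=="side"),rgb])
    i=np.argsort(q[:,0])
    if n=="side": print(np.c_[q,rgb][i][::6].round().astype(int).tolist())
Q=np.vstack(A);rng=np.random.default_rng(0);rest=Q
for it in range(3):
    best=None
    X=rest[:,:3]
    for _ in range(3000):
        p=X[rng.choice(len(X),3,False)];nn=np.cross(p[1]-p[0],p[2]-p[0]);l=np.linalg.norm(nn)
        if l<150: continue
        nn/=l;inl=abs((X-p[0])@nn)<2
        if best is None or inl.sum()>best[0].sum(): best=(inl,)
    I=best[0];X=X[I];m=X.mean(0);nn=np.linalg.svd(X-m)[2][2];nn*=np.sign(nn[2])
    print("plane n",nn.round(2),"mean",m.round(),"N",I.sum(),"side frac",rest[I,3].mean().round(2),"rgb",rest[I,4:].mean(0).round(),"min",X.min(0).round(),"max",X.max(0).round());rest=rest[~I]
E
```

```text
top 210
side 238
[[-34, -72, 126, 228, 232, 220], [-32, -86, 133, 225, 214, 180], [-29, -69, 124, 161, 176, 167], [-28, -73, 127, 227, 243, 238], [-26, -78, 131, 226, 242, 238], [-24, -68, 129, 225, 242, 237], [-23, -64, 128, 195, 218, 211], [-21, -78, 132, 228, 242, 239], [-19, -67, 129, 223, 239, 236], [-18, -69, 130, 227, 242, 239], [-17, -82, 136, 211, 230, 226], [-16, -69, 130, 228, 243, 239], [-14, -68, 128, 217, 234, 229], [-13, -78, 137, 226, 242, 238], [-12, -74, 136, 228, 243, 239], [-11, -69, 135, 228, 243, 239], [-9, -72, 111, 110, 115, 108], [-8, -59, 131, 196, 219, 213], [-7, -71, 114, 102, 110, 105], [-5, -68, 118, 103, 110, 106], [-4, -72, 138, 228, 243, 240], [-3, -67, 135, 228, 243, 240], [-2, -69, 139, 227, 243, 240], [-1, -72, 109, 102, 110, 107], [1, -71, 138, 228, 243, 239], [2, -66, 138, 228, 243, 240], [3, -68, 117, 102, 110, 105], [4, -65, 135, 228, 244, 240], [6, -68, 116, 101, 109, 104], [7, -73, 108, 101, 109, 103], [9, -76, 104, 104, 112, 107], [11, -74, 104, 104, 112, 105], [12, -70, 108, 101, 109, 104], [14, -76, 103, 103, 111, 107], [17, -76, 100, 101, 110, 106], [20, -83, 90, 103, 112, 105], [22, -68, 111, 99, 109, 104], [25, -82, 92, 100, 109, 105], [27, -80, 93, 101, 109, 107], [30, -80, 93, 110, 120, 116]]
plane n [-0.35  0.53  0.77] mean [-16. -71. 133.] N 238 side frac 0.42 rgb [175. 192. 185.] min [-34. -86. 124.] max [ 11. -53. 141.]
plane n [ 0.16 -0.78  0.6 ] mean [  5. -70. 112.] N 121 side frac 0.99 rgb [112. 119. 113.] min [-33. -87.  84.] max [ 32. -54. 129.]
plane n [ 0.15 -0.78  0.61] mean [-12. -87. 131.] N 58 side frac 0.03 rgb [130. 143. 136.] min [-27. -95. 116.] max [ -1. -79. 140.]
```

The depth fit shows the corner piece has rolled up about 52° on its right edge. Its left edge is up at z≈138 and it leans at the sill under the flap. A gentle sideways nudge with closed fingers from the right should lay it flat. Positioning for that.

Call:
play_rows([
  [0,-0.011,0.001],
  [-0.004,-0.01,0.001],
  [0.0,0,0.001],
  [0.025,-0.005,0],
  [0.025,-0.0053,0],
  [0.03,-0.0064,0],
  [0.03,-0.0064,0],
  [0.025,-0.0053,0],
  [0.022,-0.0045,0],
  [0,0,0],
], claw=[0,0,0,0,0,0,0,0,0,0], yaw=[0,0,0,0,0,0,0,0,0,0])

```text
clock: 12.42
position: [572.7, -298.7, 129.1]
ee_rot: [[-0.978, 0.208, 0.003], [0.208, 0.978, -0.001], [-0.003, -0.001, -1.0]]
force: [0.5, 0.4, 0.4]
width: 0.5
grasp_force: 0.0
```

```bash
python3 side.py
```

```text
tcp [ -17.7 -134. ] 128.8 [-0.3 -0.2 -0.5]
3847 [-110, 6] [[-93.0, -27.0], [-74.0, 1.0], [-89.0, 37.0], [-128.0, 39.0], [-148.0, 8.0], [-135.0, -19.0]]
3539 [230, -497] [[262.0, -517.0], [263.0, -491.0], [239.0, -462.0], [202.0, -474.0], [197.0, -500.0], [217.0, -533.0]]
```

Call:
play_rows([
  [-0.003,0.0045,0],
  [0.0009,0.0039,0],
  [0.0009,0.0039,0],
  [0.0009,0.0039,0],
  [0.0009,0.0039,0],
  [0.0007,0.003,0],
  [0.0007,0.003,0],
  [0.0007,0.003,0],
  [0.0007,0.003,0],
  [0,0,0],
], claw=[0,0,0,0,0,0,0,0,0,0], yaw=[0,0,0,0,0,0,0,0,0,0])

```text
clock: 13.3
position: [572.1, -265.3, 129.1]
ee_rot: [[-0.978, 0.209, -0.0], [0.209, 0.978, 0.0], [0.0, 0.0, -1.0]]
force: [-0.3, -0.3, 0.4]
width: 0.4
grasp_force: 0.0
```

```bash
cat >grid.py <<'E'
from bench import ctrl
from h import *
O=np.array([615.9,-171.5]);a=np.radians(-12.27);R=np.array([[np.cos(a),-np.sin(a)],[np.sin(a),np.cos(a)]])
s=ctrl.sense();print("tcp",((s["position"][:2]-O)@R).round(1),s["position"][2].round(1),s["force"].round(1),s["clock"])
for n in("top","side"):
    c=ctrl.read_camera(n);P=cloud(c).reshape(-1,3);S=np.c_[(P[:,:2]-O)@R,P[:,2]]
    I=c["image"].reshape(-1,3).astype(int);G=(I[:,1]-I[:,0]>4)&(I[:,1]>90)&(I[:,2]-I[:,0]>1)
    print(n,"y",list(range(-140,10,10)))
    for x in range(40,-56,-6):
        row=[]
        for y in range(-140,10,10):
            k=(abs(S[:,0]-x)<=3)&(abs(S[:,1]-y)<=5)&(S[:,2]>20)&(S[:,2]<176)
            row.append("%4d%s"%(np.median(S[k,2]),'g' if G[k].mean()>.5 else ' ') if k.any() else "   . ")
        print("%4d"%x,"".join(row))
E
python3 grid.py
```

```text
tcp [ -22.8 -101. ] 129.1 [-0.3 -0.3  0.4] 13.3
top y [-140, -130, -120, -110, -100, -90, -80, -70, -60, -50, -40, -30, -20, -10, 0]
  40    .    .    .    .    .    .    .    .    .    .    .    .    .    .    . 
  34    .    .    .    .    .    .    .    .    .    .    .    .    .    .    . 
  28    .    .    .    .    .    .    .    .    .    .    .    .    .    .    . 
  22    .    .    .    .    .    .    .    .    .    .    .    .    .    .    . 
  16    .    .    .    .    .    .    .    .    .    .    .    .    .    .    . 
  10    .    .    .    .    .    .    .    .    .    .    .    .    .    .    . 
   4    .    .    .    .    .    .    .    .   98g   .    .    .   99g  97g  96g
  -2    .    .    .    .    .    .  167  166  166  171    .    .  101  134  166 
  -8    .    .    .    .    .    .  141g 137  160  166    .    .  102  161  132 
 -14    .    .    .    .    .    .  137g 131g 102    .    .    .  100  100  101 
 -20    .    .    .    .    .    .  136g 131g   .    .    .    .  100  100  101 
 -26    .    .    .    .    .    .    .  100   99    .    .    .  101  101  
[... 1009 characters left out ...]
 .    .  104  124g 131g 164  165  169  165  166  166 
  -8    .    .    .    .    .   99  122  133g 129g 161  162  162  160  131  165 
 -14    .    .    .   99   99  148  104  129g 123   98   99   98   98  100   98 
 -20    .    .    .   99  115  143  117  126g  99   99   99   99   99   99   99 
 -26    .    .   99   99   99  145  131g 123g  99   99   99   99   99   99   99 
 -32   99   99   99   99  120  140  128  124   99   98   99   99   99   99   98 
 -38   99   98   99  140  136  118   98   99   99   99  100   99   99   99   98 
 -44   98   98   99   99   98   98   98   98   98   99   98   99   99   98   98 
 -50   98   98   98   99   98   99   99   99   99   99   99   99   99   99   99
```

Call:
play_rows([
  [0.0007,0.003,0],
  [0.0007,0.003,0],
  [0.0007,0.003,0],
  [0.0007,0.003,0],
  [0.0007,0.003,0],
  [0.0007,0.003,0],
  [0,0,0],
  [0,0,0],
], claw=[0,0,0,0,0,0,0,0], yaw=[0,0,0,0,0,0,0,0])

```text
clock: 14.07
position: [576.2, -247.9, 129.2]
ee_rot: [[-0.978, 0.21, 0.0], [0.21, 0.978, 0.0], [-0.0, 0.0, -1.0]]
force: [-0.3, 0.6, -0.2]
width: 0.7
grasp_force: 0.0
```

```bash
python3 grid.py
```

```text
tcp [-22.6 -83.1] 129.2 [-0.3  0.6 -0.2] 14.0667
top y [-140, -130, -120, -110, -100, -90, -80, -70, -60, -50, -40, -30, -20, -10, 0]
  40    .    .    .    .    .    .    .    .    .    .    .    .    .    .    . 
  34    .    .    .    .    .    .    .    .    .    .    .    .    .    .    . 
  28    .    .    .    .    .    .    .    .    .    .    .    .    .    .    . 
  22    .    .    .    .    .    .    .    .    .    .    .    .    .    .    . 
  16    .    .    .    .    .    .    .    .    .    .    .    .    .    .    . 
  10    .    .    .    .    .    .    .    .    .    .    .    .    .    .    . 
   4    .    .    .    .    .    .    .    .    .    .    .    .    .    .    . 
  -2    .    .    .    .    .    .    .    .  106  126  165  167    .    .  126 
  -8    .    .    .    .    .    .    .    .   98  103  162  164    .    .  103 
 -14    .    .    .    .    .    .    .    .  101  100  101    .    .    .   99 
 -20    .    .    .    .    .    .    .    .    .    .    .    .    .    .  100 
 -26    .    .    .    .    .    .    .    .    .  100  100    .    .    . 
[... 1010 characters left out ...]
98  119  124  133  131  121  167  156  126  169  157 
  -8    .    .    .    .   99  118  128  118  136  129  136  127  135  126  130 
 -14    .    .    .    .   99   98  129  123   98   99   99   99   99  130   99 
 -20   98    .    .    .   99   98  121  140   99   99   99   99   99   98   99 
 -26   99   99    .    .   98   99  127  140   98   98   99   98  100   99   99 
 -32   99   98   99   98   99   99  125  143  100   99   99   99   99   98   99 
 -38   98   98   99   99   99  136  135  122   99   99   98   99   99   99   99 
 -44   99   99  100   99   98   99   99   98   99   99   99   99   99   99   99 
 -50   99   98   99   99   99   99   99   99   99   99   99   99   99   99   99
```

The piece has dropped in and the flap hangs shut again. I'll draw back and verify.

Call:
play_rows([
  [-0.01,0.0,0],
  [-0.02,-0.005,0],
  [-0.025,-0.005,0],
  [-0.02,-0.005,0.02],
  [-0.01,0,0.03],
  [-0.02,0,0.03],
  [-0.02,0,0.03],
  [-0.02,0,0],
  [0,0,0],
  [0,0,0],
], claw=[0,0,0,0,0,0,0,0,0,0], yaw=[0,0,0,0,0,0,0,0,0,0])

```text
clock: 15.0
position: [429.9, -263.3, 239.4]
ee_rot: [[-0.977, 0.212, 0.001], [0.212, 0.977, 0.001], [-0.001, 0.001, -1.0]]
force: [0.6, 0.8, 0.1]
width: -0.1
grasp_force: 0.0
```

```bash
python3 look.py; python3 side.py; python3 - <<'E'
from bench import ctrl
from h import *
O=np.array([615.9,-171.5]);a=np.radians(-12.27);R=np.array([[np.cos(a),-np.sin(a)],[np.sin(a),np.cos(a)]])
c=ctrl.read_camera("top");h=cv2.cvtColor(c["image"],cv2.COLOR_RGB2HSV);I=c["image"]
m=((h[...,2]>205)).astype(np.uint8);m[:20]=0;m[180:]=0;m[:,:265]=0;m[:,480:]=0
for k in cv2.findContours(m,0,1)[0]:
    if cv2.contourArea(k)>30:
        q=np.float32((plane(c,k.reshape(-1,2),32)[:,:2]-O)@R).reshape(-1,1,2);M=cv2.moments(q);print("hopper",round(M['m00']),round(M['m10']/M['m00']),round(M['m01']/M['m00']),cv2.approxPolyDP(q,7,True).reshape(-1,2).round().tolist())
c=ctrl.read_camera("side");P=cloud(c).reshape(-1,3);S=np.c_[(P[:,:2]-O)@R,P[:,2]]
for y in range(-130,140,20):
    k=(abs(S[:,1]-y)<8)&(S[:,2]>106)&(S[:,2]<150)&(S[:,0]>-20)&(S[:,0]<60);print(y,k.sum(),np.median(S[k,0]).round() if k.any() else None,end='; ')
E
```

```text
tcp st [-161.4 -128.7] z 239.0 F [ 0.5 -0.2 -0.2] head 0.17000000000000526 t 15.05
3895 [-109.5, 3.4] [[-71.0, -0.0], [-95.0, 37.0], [-127.0, 37.0], [-147.0, 6.0], [-128.0, -30.0], [-93.0, -32.0]]
tcp [-161.  -128.5] 238.7 [ 0.4 -0.7  0.3]
3869 [-110, 6] [[-93.0, -27.0], [-74.0, 1.0], [-89.0, 37.0], [-128.0, 39.0], [-148.0, 8.0], [-135.0, -19.0]]
3602 [230, -497] [[262.0, -517.0], [254.0, -469.0], [239.0, -462.0], [198.0, -475.0], [197.0, -500.0], [217.0, -533.0]]
hopper 206 145 -51 [[157.0, -56.0], [149.0, -40.0], [132.0, -54.0]]
hopper 238 164 -111 [[176.0, -109.0], [163.0, -101.0], [151.0, -120.0]]
hopper 228 144 18 [[154.0, 28.0], [136.0, 27.0], [142.0, -0.0]]
hopper 2747 130 93 [[148.0, 127.0], [109.0, 129.0], [112.0, 56.0], [153.0, 65.0]]
hopper 200 172 117 [[185.0, 107.0], [169.0, 127.0], [162.0, 115.0]]
-130 33 -5.0; -110 31 -6.0; -90 30 -6.0; -70 38 -5.0; -50 35 -5.0; -30 39 -6.0; -10 39 -5.0; 10 39 -6.0; 30 42 -6.0; 50 44 -6.0; 70 51 -6.0; 90 53 -6.0; 110 53 -6.0; 130 56 -6.0;
```

The flap is shut (x≈-6 across its full width) and the hexagon is unmoved. The strip is on the hopper floor, but I still have to locate the corner piece inside.

```bash
python3 - <<'E'
from bench import ctrl
from h import *
O=np.array([615.9,-171.5]);a=np.radians(-12.27);R=np.array([[np.cos(a),-np.sin(a)],[np.sin(a),np.cos(a)]])
c=ctrl.read_camera("top");b=pickle.load(open('top.pkl','rb'))
d=cv2.absdiff(c["image"],b["image"]).max(2);m=(d>10).astype(np.uint8);m=cv2.morphologyEx(m,cv2.MORPH_OPEN,np.ones((2,2)))
for k in cv2.findContours(m,0,1)[0]:
    A=cv2.contourArea(k)
    if A>25:
        x,y,w,h=cv2.boundingRect(k)
        q=np.float32((plane(c,k.reshape(-1,2),40)[:,:2]-O)@R)
        mm=np.zeros_like(m);cv2.drawContours(mm,[k],-1,1,-1)
        print((x,y,w,h),A,"st z40",q.min(0).round(),q.max(0).round(),"rgb",cv2.mean(c["image"],mm)[:3],"was",[round(v) for v in cv2.mean(b["image"],mm)[:3]])
E
```

```text
(374, 198, 187, 202) 23140.5 st z40 [-454. -461.] [-16. -77.] rgb (109.1840057515013, 105.68827708703374, 99.80487185993402) was [123, 112, 95]
(264, 192, 48, 41) 1070.0 st z40 [-163.   71.] [-94. 165.] rgb (174.45141342756185, 149.1952296819788, 111.07067137809187) was [186, 189, 186]
(377, 108, 37, 32) 641.5 st z40 [ 66. -97.] [131. -19.] rgb (164.19942196531792, 174.7673410404624, 170.65317919075144) was [159, 164, 165]
(307, 84, 39, 29) 800.0 st z40 [96. 49.] [150. 129.] rgb (184.46682188591384, 196.28521536670547, 192.50174621653085) was [159, 164, 165]
```

The corner piece is inside at the foot of the chute (station x 66–131, y -97 to -19). The cutter and hexagon are unchanged from the first image, so I'm handing in.

```bash
python3 -c "
from bench import ctrl
print(ctrl.hand_in())"
```

```text
the job is handed in; nothing more can be done
None
```

The job is handed in at about 15 s: both offcuts are in the hopper, the flap is shut, and the hexagon and cutter are unmoved, but the corner piece tilted up at the sill on its way in (about 23 N push) and needed a sideways nudge to drop.

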